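# Rock the seized stop pin out of the bender bed

### The arm

A 6-joint arm with a two-finger parallel gripper is mounted at the origin on the work surface. World frame = base frame: x ahead of the robot, y to its left, z up, the work surface at z = 0. Lengths are in m, angles in rad, forces in N, time in s.
With the tool pointing down it reaches from about 0.3 to 0.95 m from the base axis. Payload 3.1 kg.
Tool frame: the origin (TCP) lies midway between the tips of the shut fingers; the grasp point (between the pads) lies 19 mm behind it; z points along the fingers, y is the direction in which the jaws open and shut (so a half turn about z gives the same grasp; the last joint's range is limited). The gripper opens to 85 mm and grips with 20 to 120 N. Pads are 22 mm wide; open, the fingers measure 114 mm over their backs; the gripper's body (76 mm by 85 mm) begins 54 mm behind the grasp point. The pads swing forward as they close: fully open they stand 13 mm farther back than shut.
Start: joints at [-1.292, 0.308, 1.634, -0, 1.2, -0.07], TCP at [0.214, -0.587, 0.231] pointing down, gripper open.
Joint ranges: [-3.06, 3.06], [-0.79, 1.96], [0.05, 2.63], [-1.19, 4.34], [0.05, 2.64], [-2.94, 2.94]. Speed limits (rad/s): [2.79, 2.79, 3.14, 3.14, 3.14, 3.14].

### API

Orientations are given as [roll, pitch, yaw] about the fixed x, y, z axes, in that order (R = Rz(yaw) Ry(pitch) Rx(roll)).
In Python, from station import read_state, camera, hand_in gives the robot as it stands.
- The arm moves only by the tool move_arm, never from a script. Its arguments are lists of equal length, an entry for each row: "jaw": the gripper command: -1 is fully open, 1 is shut, values between are in proportion; "travel": the shift along the tool's x, y, z in m, a list of three; "spin": the turn about the tool's z in degrees. A call has 1 to 5 rows; each row shifts and turns the pose as measured when the row begins, along the tool's axes as they then stand; what a row does not reach is not made up. A row lasts 1/8 s, in which the tool goes at most 62.5 mm and 10.7 degrees, less where a joint would pass 70% of its speed; a pose out of reach is approached as far as the arm can. A call with a gripper value outside its range is refused whole. The fingers move at their own pace and stop on an object; "force" is the grip in N (left out, the last holds). Time passes only in rows, so rows that do not move let the fingers close. It gives the time, the measured TCP pose, the force and the opening at its end, in the units of the state.
- read_state(): the state, without advancing time (a new reading comes with each control period).
- camera(name): name is "scene" or "top" or "wrist"; returns a dict with "pixels" (384x512x3 uint8, blue, green, red), "vfov" (degrees; the focal length in pixels is half the picture's height over the tangent of half this angle, whatever the lens; pixels are square), "cx", "cy" (the principal point, pixels), "rvec" (rotation vector, rad) and "tvec" (3), from world to camera coordinates, as OpenCV has them; the wrist camera has in their place "T_tool_cam" (4x4, takes a point from camera to tool coordinates, whose origin is the TCP and whose axes are the flange's). Camera axes: x right, y down, z forward; pixel columns grow to the right and rows downward; lengths in m; the calibration is good to about 2 mm. A picture is of the moment at which its call begins: read the wrist's pose just before it. There is no depth.
- hand_in(): hands the job in, once; it reports no verdict.
The state is a dict: "time": time; "joints": joint angles; "qd": joint speeds; "effort": joint torques, N m; "tool_pos": TCP position; "ee_rot": TCP orientation; "contact_force": force on the tool from outside, world axes, zero at the start; "wrist_torque": the same for the moment, N m; "opening": finger opening in m.
Only numpy, scipy, OpenCV 4.12 (cv2) and the standard library are available. Lean on these libraries where they do the work, as an engineer would, in place of code of your own. Each camera call takes 0.05 s, during which the arm holds its last target.

### The job

The steel stop pin with the red cross handle is seized in the yellow bender bed: rock it well over to one side and then to the other across its handle until both copper shoes are pushed back, then pull it up out of the bed. Carry it to the open blue bin, lower it in foot first and let go only once its foot is down on the bin floor, so that it is left standing or leaning there. Do not disturb the hub, the white cup or the bearing ring.

Things in the scene. Friction and masses are not known exactly. Their poses are not given: they have to be found in the camera images.
- bed: Fixed yellow block, 63 (x) x 130 (y) x 80 mm high, on a bolted steel plate 120 x 190 x 12 mm. Origin at the centre of the plate's underside, on the bench; z up. The pin stands in a pocket in its middle, whose floor is 12 mm above the bench. The pin can be rocked only in the bed's +y and -y directions; in x the pocket has just 1.5 mm of play to each side. Up to 51 mm above the bench the pocket is 39 mm wide in y; above that two copper shoes grip the shank from +y and -y.
- pocket (a point): Centre of the pocket mouth, level with the top of the bed, 80 mm above the bench and right above the bed's origin.
- shoe_left (a joint): Copper shoe on the bed's +y side, 25 mm long, from 52 to 80 mm above the bench, in a groove open at the top. Value: how far it has been pushed outwards (+y), 0 = gripping the shank, stop at 0.016 m. Stiff: it needs about 20 N to slide and stays where it is pushed.
- shoe_right (a joint): The same on the bed's -y side; value grows outwards (-y). The pin's foot passes freely when both shoes stand back 0.0115 m or more; until then the foot is locked under them and a straight pull only jams.
- pin: Loose steel stop pin, 160 mm long, 0.45 to 0.8 kg, upright in the pocket at the start. Origin at the lowest point of its foot, z along the shank towards the handle, axes as the bed's at the start. Foot: a horizontal cylinder 36 mm in diameter and 24 mm long along x, on which the pin rocks about its x axis. Shank 24 (x) x 16 (y) mm. Leaning the pin about 0.28 rad (handle some 36 mm to the side) pushes the shoe on that side back by some 13 mm; it takes about 10 N at the handle.
- pin_foot (a point): Centre of the foot cylinder, the rocking centre, 18 mm above the pin's origin.
- pin_handle (a point): Centre of the red cross handle at the top of the pin, 148 mm above the pin's origin: a round bar 24 mm in diameter and 90 mm long along the pin's x axis. Gripped from above across its diameter (fingers closing along the bed's y), it can turn between the fingers while the pin leans.
- bin: Fixed open blue steel bin, 120 (x) x 100 (y) x 85 mm high, walls and floor 5 mm. Origin at the centre of its underside, on the bench.
- hub: Bystander: aluminium wheel hub, flange 150 mm in diameter, 79 mm high. Origin at the centre of its underside.
- cup: Bystander: white plastic cup, 66 mm in diameter, 75 mm high. Origin at the centre of its underside.
- bearing: Bystander: steel bearing ring, 68 mm in diameter, 22 mm high, lying flat. Origin at the centre of its underside.
Things that resemble listed ones, but are neither listed nor needed, are in the scene too. What is shaped like the pin but purple is not meant. Several things look just like the bin: the one meant starts farthest to the robot's left.

How it is judged:
By the outcome, as a careful person would: the job done as asked, in the order asked, and still so for the second after the job is handed in, with the robot touching nothing.
It also fails if it takes over 50 s, if anything falls off the work surface, if the arm or the gripper's body presses on something with over 40 N, if the wrist force passes 120 N, or if a joint passes its speed limit or range.

## Working session

There is one attempt and no reset: what is moved stays moved. The work goes in short steps, Python scripts to look and compute and a tool call to move; the robot and the scene stay as the last step left them, time stands still between calls to the robot, and variables do not carry over. Pictures are saved under pics/ and viewed, and the job is handed in when it is done.

Besides the shell and the picture viewer there is one more tool, called after "Call:" by a JSON object that holds its "name" and its "arguments". move_arm: Moves the arm, as the interface text tells. Its arguments: {"type":"object","properties":{"jaw":{"type":"array"},"travel":{"type":"array"},"spin":{"type":"array"},"force":{"type":"number"}},"required":["jaw","travel","spin"]}

```bash
mkdir -p pics; ls; cat > h.py <<'E'
import numpy as np, cv2, json
from station import read_state, camera, hand_in
def snap(n,f):
    s=read_state(); c=camera(n); cv2.imwrite(f'pics/{f}.png',c['pixels']); 
    d={k:np.array(v).tolist() for k,v in c.items() if k!='pixels'}
    d['state']={k:np.array(v).tolist() for k,v in s.items()}
    json.dump(d,open(f'pics/{f}.json','w')); return c
E
python3 - <<'E'
from h import *
for n in ("scene","top","wrist"):
    c=snap(n,n+"0"); print({k:np.array(v).round(3).tolist() for k,v in c.items() if k!='pixels'})
print(read_state())
E
```

```text
pics
{'vfov': 48.815, 'cx': 251.714, 'cy': 193.284, 'rvec': [1.077, 2.416, -0.968], 'tvec': [0.426, -0.184, 1.451]}
{'vfov': 52.681, 'cx': 252.567, 'cy': 196.804, 'rvec': [2.195, -2.016, 0.202], 'tvec': [-0.108, 0.592, 0.965]}
{'vfov': 62.013, 'cx': 255.267, 'cy': 188.257, 'T_tool_cam': [[-0.0, -0.959, -0.282, 0.072], [1.0, -0.0, -0.001, 0.001], [0.001, -0.282, 0.959, -0.143], [0.0, 0.0, 0.0, 1.0]]}
{'time': 0.15, 'joints': array([-1.29170203e+00,  3.08873482e-01,  1.63488606e+00,  1.38238326e-05,
        1.19972145e+00, -6.97063854e-02]), 'qd': array([ 5.04554821e-04, -2.51120607e-03, -6.47857221e-03, -1.61370274e-05,
       -6.52907039e-04, -4.50939610e-04]), 'effort': array([ 1.77321481e-04, -4.15801370e+01, -2.77147293e+01, -1.48973063e-04,
        6.00827043e-03, -1.39765029e-05]), 'tool_pos': array([ 0.21340081, -0.58674406,  0.23027211]), 'ee_rot': array([-3.13970979e+00, -1.44365051e-04,  3.48795520e-01]), 'contact_force': array([ 0.52655988, -0.17132062, -0.01248259]), 'wrist_torque': array([-0.07378623, -0.00618864, -0.01445263]), 'opening': 0.08529838527420776}
```

View pics/scene0.png

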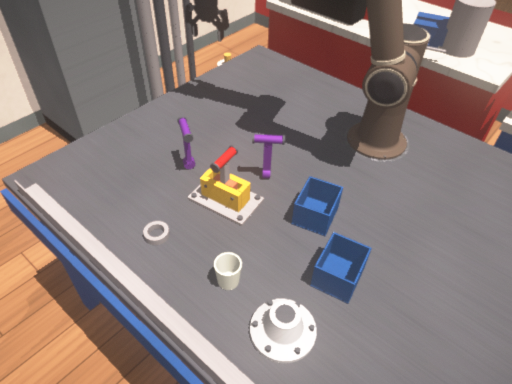

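View pics/top0.png

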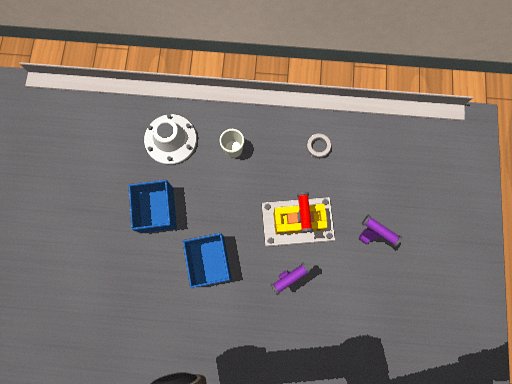

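View pics/wrist0.png

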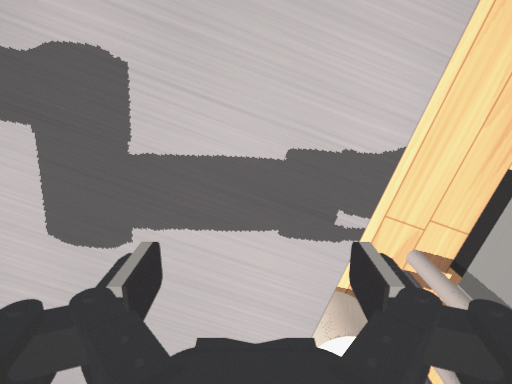

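The scene camera shows the bed at about (226,190) with the red handle across it. In the top view the handle is at (304,211), the target bin (the leftmost of two) at (152,206), the other bin at (208,260), and two purple decoys at (381,231) and (290,278). The hub is at (170,138), the cup at (232,143) and the ring at (319,145).

```bash
cat >> h.py <<'E'
def K(c):
    f=c['pixels'].shape[0]/2/np.tan(np.radians(c['vfov'])/2) if 'pixels' in c else 192/np.tan(np.radians(c['vfov'])/2)
    return np.array([[f,0,c['cx']],[0,f,c['cy']],[0,0,1]])
def ray(c,uv):
    R,_=cv2.Rodrigues(np.array(c['rvec'],float)); t=np.array(c['tvec'],float)
    d=R.T@np.linalg.inv(K(c))@np.array([uv[0],uv[1],1.]); return -R.T@t,d
def onz(c,uv,z):
    o,d=ray(c,uv); return o+d*(z-o[2])/d[2]
def proj(c,P):
    return cv2.projectPoints(np.array(P,float).reshape(-1,3),np.array(c['rvec'],float),np.array(c['tvec'],float),K(c),None)[0][:,0]
def tri(c1,p1,c2,p2):
    o,d=ray(c1,p1);q,e=ray(c2,p2)
    s=np.linalg.lstsq(np.c_[d,-e],q-o,rcond=None)[0]
    a=o+d*s[0];b=q+e*s[1];return (a+b)/2,np.linalg.norm(a-b)
def red(img):
    h=cv2.cvtColor(img,cv2.COLOR_BGR2HSV); return (((h[...,0]<6)|(h[...,0]>174))&(h[...,1]>170)&(h[...,2]>90)).astype(np.uint8)
def big(m):
    cs,_=cv2.findContours(m,cv2.RETR_EXTERNAL,cv2.CHAIN_APPROX_NONE); return sorted(cs,key=cv2.contourArea)[::-1]
E
python3 - <<'E'
from h import *
C={n:dict(json.load(open(f'pics/{n}0.json')),pixels=cv2.imread(f'pics/{n}0.png')) for n in('scene','top')}
cen={}
for n,c in C.items():
    print(n)
    m=red(c['pixels']); 
    if n=='scene': m[:130]=0;m[190:]=0
    k=big(m)[0]; r=cv2.minAreaRect(k); print('red',r,cv2.boxPoints(r).round(1).tolist()); cen[n]=r[0]
    h=cv2.cvtColor(c['pixels'],cv2.COLOR_BGR2HSV)
    b=((h[...,0]>100)&(h[...,0]<125)&(h[...,1]>150)).astype(np.uint8)
    for k in big(b)[:3]:
        r=cv2.minAreaRect(k); print('blue',cv2.contourArea(k),np.round(r[0],1),np.round(r[1],1),r[2])
    y=((h[...,0]>20)&(h[...,0]<35)&(h[...,1]>150)&(h[...,2]>80)).astype(np.uint8)
    for k in big(y)[:3]:
        r=cv2.minAreaRect(k); print('yel',cv2.contourArea(k),np.round(r[0],1),np.round(r[1],1),r[2])
print(tri(C['top'],cen['top'],C['scene'],cen['scene']))
c=C['top'];r=cv2.minAreaRect(big(red(c['pixels']))[0]); print([onz(c,p,.16).round(4) for p in cv2.boxPoints(r)], onz(c,r[0],.16))
im=c['pixels']
v=np.hstack([cv2.resize(im[165:260,245:350],None,fx=4,fy=4,interpolation=cv2.INTER_CUBIC),cv2.resize(im[165:260,120:215],None,fx=4,fy=4,interpolation=cv2.INTER_CUBIC)])
cv2.imwrite('pics/z0.png',v)
E
```

```text
scene
red ((225.75003051757812, 156.25001525878906), (7.0710673332214355, 21.920310974121094), 45.0) [[215.5, 161.5], [231.0, 146.0], [236.0, 151.0], [220.5, 166.5]]
blue 269.5 [336.7 265. ] [24.  17.1] 23.629377365112305
blue 106.5 [314.9 204.7] [20.9 10.2] 15.945395469665527
blue 2.5 [331.2 209.6] [ 0.9 12.5] 26.56505012512207
yel 68.5 [230.8 187.2] [34.6 14.1] 12.52880859375
yel 18.5 [207.5 175.5] [ 5.7 12.7] 45.0
yel 0.0 [220.1 182.3] [2.2 0.4] 26.56505012512207
top
red ((304.3199462890625, 211.239990234375), (33.37544631958008, 9.899495124816895), 81.8698959350586) [[297.1000061035156, 195.39999389648438], [306.8999938964844, 194.0], [311.6000061035156, 227.10000610351562], [301.79998779296875, 228.5]]
blue 2063.5 [151.5 206.3] [50.2 45.1] 84.47245788574219
blue 1914.5 [206.4 260. ] [48.9 41.7] 79.69515228271484
yel 477.0 [286.8 219.6] [26.7 25.7] 85.2363510131836
yel 319.0 [318.2 217.1] [26.5 15.7] 83.6598129272461
(array([ 0.55046054, -0.1812219 ,  0.169286  ]), np.float64(0.004961792914456097))
[array([ 0.5903, -0.1649,  0.16  ]), array([ 0.5957, -0.1879,  0.16  ]), array([ 0.5175, -0.2035,  0.16  ]), array([ 0.5123, -0.1808,  0.16  ])] [ 0.55363088 -0.18432672  0.16      ]
```

View pics/z0.png

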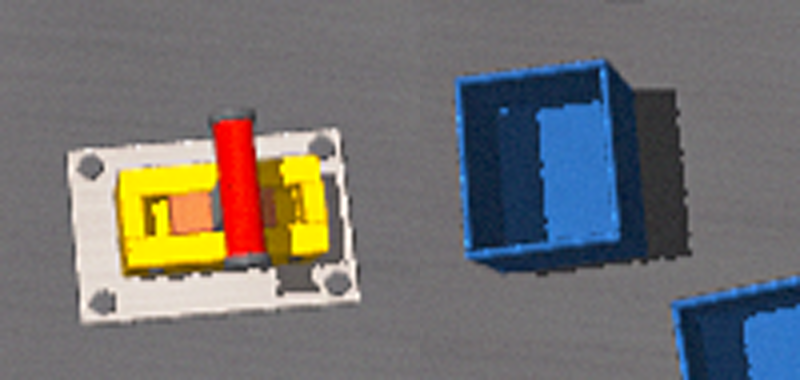

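```bash
python3 - <<'E'
from h import *
c=json.load(open('pics/top0.json'))
for nm,z,P in(('plate',.012,[(262.5,202.5),(329.5,197),(335,239.5),(265.5,246)]),('bin',.085,[(129.25,185),(166.25,180.5),(169.5,225),(132,229)])):
    Q=np.array([onz(c,p,z)[:2] for p in P]); print(nm,Q.round(4).tolist(),Q.mean(0).round(4))
    L=[np.linalg.norm(Q[i]-Q[i-1]) for i in range(4)]; print(np.round(L,4))
    ex=(Q[0]+Q[1]-Q[2]-Q[3]); ey=(Q[0]+Q[3]-Q[1]-Q[2]); print('yaw x',np.arctan2(ex[1],ex[0]),'yaw y',np.arctan2(-ey[0],ey[1]))
E
```

```text
plate [[0.595, -0.0848], [0.6261, -0.2684], [0.5098, -0.2886], [0.4764, -0.1024]] [ 0.5518 -0.1861]
[0.1199 0.1863 0.118  0.1891]
yaw x 0.1597139600243599 yaw y 0.1730234463119197
bin [[0.5977, 0.2648], [0.6178, 0.1703], [0.5027, 0.1468], [0.4844, 0.2405]] [0.5507 0.2056]
[0.1159 0.0966 0.1176 0.0955]
yaw x 0.20614054894733003 yaw y 0.20093456697986273
```

Call:
{"name": "move_arm", "arguments": {"jaw": [-1,-1,-1,-1,-1], "travel": [[0,0,-0.02],[0.04,-0.034,0],[0.04,-0.034,0],[0.04,-0.034,0],[0.04,-0.034,0]], "spin": [10.4,0,0,0,0], "force": 60}}

```text
time: 0.78
tool_pos: [0.3503, -0.425, 0.2489]
ee_rot: [-3.138, 0.0, 0.153]
contact_force: [1.0, -1.1, 0.7]
opening: 0.0855
```

Call:
{"name": "move_arm", "arguments": {"jaw": [-1,-1,-1,-1,-1], "travel": [[0.04,-0.034,0],[0.04,-0.034,0],[0.04,-0.034,0],[0.04,-0.034,0],[0.02,-0.017,0]], "spin": [0,0,0,0,0]}}

```text
time: 1.4
tool_pos: [0.5093, -0.2377, 0.2482]
ee_rot: [-3.137, 0.001, 0.155]
contact_force: [-0.5, -0.5, -0.1]
opening: 0.085
```

```bash
cat >> h.py <<'E'
from scipy.spatial.transform import Rotation as Ro
def to(P,yaw=None):
    s=read_state(); R=Ro.from_euler('xyz',s['ee_rot']).as_matrix()
    print('pos',s['tool_pos'].round(4),'rpy',s['ee_rot'].round(4),'F',s['contact_force'].round(1),'open',round(s['opening'],4),'t',round(s['time'],2))
    print('tool delta',(R.T@(np.array(P)-s['tool_pos'])).round(4), '' if yaw is None else 'spin %.2f'%np.degrees(s['ee_rot'][2]-yaw))
E
python3 - <<'E'
from h import *
to([.5525,-.185,.146],.168); print(read_state()['joints'].round(3)); snap('wrist','w1')
E
```

```text
pos [ 0.5093 -0.2377  0.2482] rpy [-3.1366e+00  8.0000e-04  1.5480e-01] F [-0.5 -0.5 -0.1] open 0.085 t 1.4
tool delta [ 0.0509 -0.0449  0.1024] spin -0.75
[-0.516  0.174  1.765  0.004  1.207  0.899]
```

Call:
{"name": "move_arm", "arguments": {"jaw": [-1,-1], "travel": [[0.051,-0.045,0],[0,0,0]], "spin": [-0.75,0]}}

```text
time: 1.7
tool_pos: [0.5484, -0.1902, 0.248]
ee_rot: [-3.135, -0.001, 0.17]
contact_force: [-1.2, -0.6, -0.9]
opening: 0.0857
```

```bash
python3 - <<'E'
from h import *
to([.5525,-.185,.146],.168); s=read_state();c=snap('wrist','w2')
k=big(red(c['pixels']))[0]; r=cv2.minAreaRect(k);print(r)
R=Ro.from_euler('xyz',s['ee_rot']).as_matrix();T=np.array(c['T_tool_cam'])
def w(p,z):
    d=R@T[:3,:3]@np.linalg.inv(K(c))@[*p,1]; o=s['tool_pos']+R@T[:3,3]; return o+d*(z-o[2])/d[2]
print(w(r[0],.16).round(4)); b=cv2.boxPoints(r);print([w(p,.16).round(4).tolist() for p in b])
E
```

```text
pos [ 0.5484 -0.1902  0.248 ] rpy [-3.1349e+00 -7.0000e-04  1.7030e-01] F [-1.2 -0.6 -0.9] open 0.0857 t 1.7
tool delta [ 0.0048 -0.0037  0.102 ] spin 0.13
((250.0, 191.0), (106.0, 32.0), 90.0)
[ 0.5495 -0.1858  0.16  ]
[[0.587, -0.1679, 0.16], [0.5909, -0.1906, 0.16], [0.5083, -0.2056, 0.16], [0.5039, -0.1805, 0.16]]
```

View pics/w2.png

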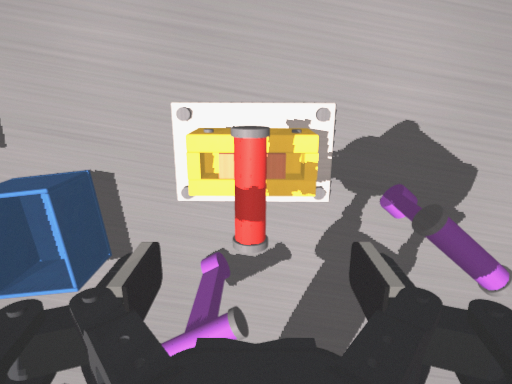

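```bash
python3 - <<'E'
from h import *
t=json.load(open('pics/top0.json'));s=json.load(open('pics/scene0.json'))
print(tri(t,(290,278),s,(268,139)),tri(t,(382,231),s,(185,127)))
to([.5515,-.1855,.146],.168)
E
```

```text
(array([ 0.39619189, -0.16123816,  0.14726476]), np.float64(0.0016735147446293982)) (array([ 0.52314332, -0.36990265,  0.15263037]), np.float64(0.0005561657847075519))
pos [ 0.5471 -0.1918  0.2478] rpy [-3.1358e+00  1.1000e-03  1.6880e-01] F [-0.2 -0.3  0.9] open 0.0852 t 1.75
tool delta [ 0.0055 -0.0049  0.1018] spin 0.05
```

Call:
{"name": "move_arm", "arguments": {"jaw": [-1,-1,-1,-1], "travel": [[0.004,-0.004,0.03],[0,0,0.03],[0,0,0.03],[0,0,0]], "spin": [0,0,0,0]}}

```text
time: 2.25
tool_pos: [0.547, -0.1915, 0.1557]
ee_rot: [-3.138, 0.004, 0.165]
contact_force: [-0.1, -0.5, 0.3]
opening: 0.0854
```

```bash
python3 - <<'E'
from h import *
to([.5515,-.1855,.146],.168)
E
```

```text
pos [ 0.547  -0.1915  0.1557] rpy [-3.1382  0.0035  0.165 ] F [-0.1 -0.5  0.3] open 0.0854 t 2.25
tool delta [ 0.0054 -0.0051  0.0097] spin -0.17
```

Call:
{"name": "move_arm", "arguments": {"jaw": [-1,-1,-1], "travel": [[0.007,-0.007,0.009],[0.002,-0.002,0.002],[0,0,0]], "spin": [0,0,0]}}

```text
time: 2.62
tool_pos: [0.5563, -0.1827, 0.1473]
ee_rot: [-3.141, -0.001, 0.163]
contact_force: [-0.4, 0.2, 0.4]
opening: 0.0852
```

```bash
python3 - <<'E'
from h import *
to([.5515,-.1855,.146],.168)
E
```

```text
pos [ 0.5563 -0.1827  0.1473] rpy [-3.1412e+00 -7.0000e-04  1.6300e-01] F [-0.4  0.2  0.4] open 0.0852 t 2.62
tool delta [-0.0052  0.002   0.0013] spin -0.28
```

Call:
{"name": "move_arm", "arguments": {"jaw": [-1,0.2,0.2,0.2], "travel": [[-0.004,0.002,0.001],[0,0,0],[0,0,0],[0,0,0]], "spin": [0,0,0,0]}}

```text
time: 3.12
tool_pos: [0.5535, -0.1859, 0.1482]
ee_rot: [3.14, -0.003, 0.164]
contact_force: [-0.1, -0.7, 0.4]
opening: 0.0345
```

```bash
python3 - <<'E'
from h import *
to([.5515,-.1855,.146],.168); snap('wrist','w3')
E
```

```text
pos [ 0.5535 -0.1859  0.1482] rpy [ 3.1401 -0.0033  0.1635] F [-0.1 -0.7  0.4] open 0.0345 t 3.12
tool delta [-0.0019 -0.0007  0.0021] spin -0.26
```

View pics/w3.png

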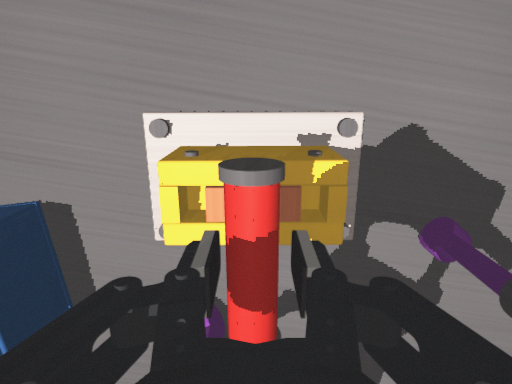

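The open pads (opening 34 mm) straddle the red bar at columns 222–283, roughly centred. I'll close on it now.

Call:
{"name": "move_arm", "arguments": {"jaw": [1,1,1], "travel": [[0,0,0.001],[0,0,0],[0,0,0]], "spin": [0,0,0], "force": 50}}

```text
time: 3.55
tool_pos: [0.5538, -0.1856, 0.1478]
ee_rot: [3.14, -0.004, 0.163]
contact_force: [0.4, 0.4, 0.6]
opening: 0.0226
```

```bash
python3 - <<'E'
from h import *
to([.5515,-.1855,.146],.168); snap('wrist','w4')
E
```

```text
pos [ 0.5538 -0.1856  0.1478] rpy [ 3.1405 -0.0038  0.1634] F [0.4 0.4 0.6] open 0.0226 t 3.55
tool delta [-0.0023 -0.0005  0.0018] spin -0.26
```

View pics/w4.png

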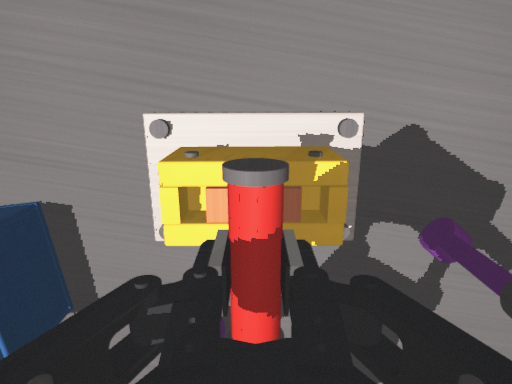

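Call:
{"name": "move_arm", "arguments": {"jaw": [1,1,1,1,1], "travel": [[0,0.008,0],[0,0.008,0.001],[0,0.008,0.001],[0,0.008,0.002],[0,0,0]], "spin": [0,0,0,0,0]}}

```text
time: 4.22
tool_pos: [0.5555, -0.1925, 0.1475]
ee_rot: [-3.086, 0.002, 0.152]
contact_force: [-0.4, 0.9, -1.5]
opening: 0.0221
```

```bash
python3 - <<'E'
from h import *
to([.5538,-.1856,.1478],.168); snap('wrist','w5')
E
```

```text
pos [ 0.5555 -0.1925  0.1475] rpy [-3.0859e+00  1.8000e-03  1.5240e-01] F [-0.4  0.9 -1.5] open 0.0221 t 4.22
tool delta [-0.0007 -0.0071  0.0001] spin -0.89
```

View pics/w5.png

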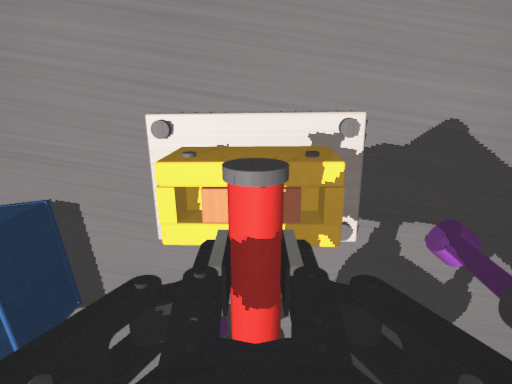

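Call:
{"name": "move_arm", "arguments": {"jaw": [1,1,1], "travel": [[0,-0.009,0],[0,-0.002,0],[0,0,0]], "spin": [0.8,0,0], "force": 20}}

```text
time: 4.65
tool_pos: [0.5549, -0.1865, 0.1481]
ee_rot: [-3.099, 0.001, 0.14]
contact_force: [-0.4, -1.7, 0.7]
opening: 0.0219
```

```bash
python3 - <<'E'
from h import *
to([.5538,-.1856,.1478],.168)
E
```

```text
pos [ 0.5549 -0.1865  0.1481] rpy [-3.0985e+00  5.0000e-04  1.4020e-01] F [-0.4 -1.7  0.7] open 0.0219 t 4.65
tool delta [-0.001  -0.0011  0.0003] spin -1.59
```

Call:
{"name": "move_arm", "arguments": {"jaw": [0.15,0.15,0.15], "travel": [[0,0,0],[0,0,0.007],[0,0,0.001]], "spin": [-1.6,0,0]}}

```text
time: 5.03
tool_pos: [0.5541, -0.1847, 0.1385]
ee_rot: [-3.094, 0.0, 0.168]
contact_force: [0.8, -0.3, 0.2]
opening: 0.0364
```

Call:
{"name": "move_arm", "arguments": {"jaw": [0.15,0.15,0.15,0.15], "travel": [[0,0.012,0],[0,0.02,0],[0,0.02,0],[0,0.02,0.001]], "spin": [0,0,0,0]}}

```text
time: 5.52
tool_pos: [0.5626, -0.2374, 0.1345]
ee_rot: [-3.045, 0.008, 0.161]
contact_force: [-6.6, 41.7, 24.0]
opening: 0.0362
```

```bash
python3 - <<'E'
from h import *
to([.5538,-.1856,.1428],.168); snap('wrist','w6')
E
```

```text
pos [ 0.5626 -0.2374  0.1345] rpy [-3.0451  0.0077  0.1613] F [-6.6 41.7 24. ] open 0.0362 t 5.53
tool delta [-0.0004 -0.053  -0.0032] spin -0.39
```

View pics/w6.png

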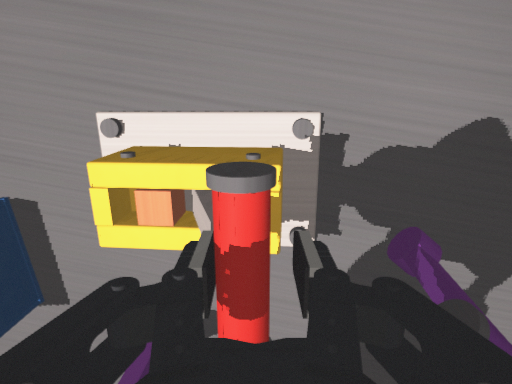

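Call:
{"name": "move_arm", "arguments": {"jaw": [0.15,0.15,0.15,0.15], "travel": [[0,-0.015,-0.004],[0,-0.02,-0.002],[0,-0.02,0],[0,-0.01,0]], "spin": [-0.4,0,0,0]}}

```text
time: 6.08
tool_pos: [0.5535, -0.1749, 0.1486]
ee_rot: [-3.047, 0.004, 0.166]
contact_force: [0.0, -2.0, -0.6]
opening: 0.0362
```

```bash
python3 - <<'E'
from h import *
to([.5538,-.1856,.1428],.168); snap('top','t1')
c=cv2.imread('pics/t1.png')[150:270,225:370]; cv2.imwrite('pics/t1z.png',cv2.resize(c,None,fx=5,fy=4.5,interpolation=cv2.INTER_CUBIC))
E
```

```text
pos [ 0.5535 -0.1749  0.1486] rpy [-3.0473  0.0039  0.1663] F [ 0.  -2.  -0.6] open 0.0362 t 6.08
tool delta [-0.0015  0.0111  0.0048] spin -0.10
```

View pics/t1z.png

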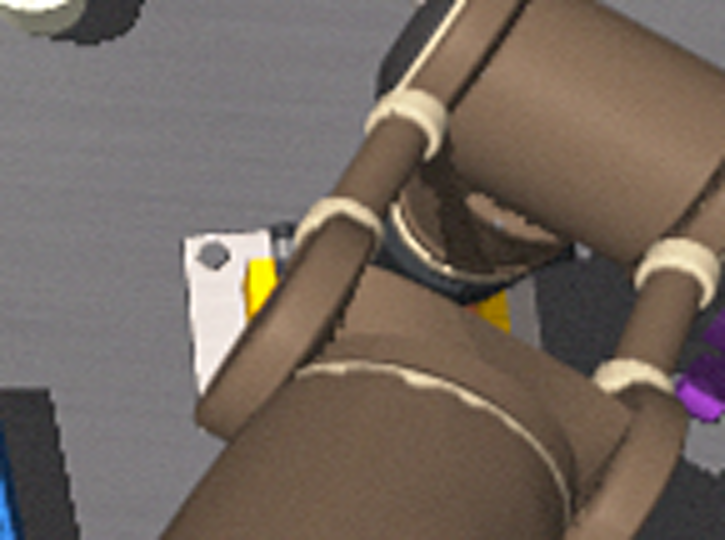

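The top view is blocked by the arm; only the left end of the plate shows. I'll push to the other side now.

Call:
{"name": "move_arm", "arguments": {"jaw": [0.15,0.15,0.15], "travel": [[0,-0.018,0.006],[0,-0.02,0.004],[0,-0.02,0]], "spin": [0,0,0]}}

```text
time: 6.5
tool_pos: [0.5494, -0.1286, 0.1474]
ee_rot: [-3.078, -0.007, 0.17]
contact_force: [2.9, -20.1, -11.2]
opening: 0.0363
```

```bash
python3 - <<'E'
from h import *
to([.5538,-.1856,.1428],.168); snap('wrist','w7')
E
```

```text
pos [ 0.5494 -0.1286  0.1474] rpy [-3.0778 -0.0073  0.1699] F [  2.9 -20.1 -11.2] open 0.0363 t 6.5
tool delta [-0.0053  0.0571  0.0009] spin 0.11
```

View pics/w7.png

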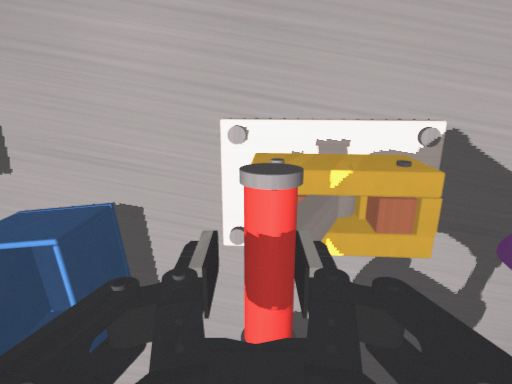

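Call:
{"name": "move_arm", "arguments": {"jaw": [0.15,0.15,0.15,0.15], "travel": [[0,0.02,-0.002],[0,0.02,0],[0,0.014,0],[0,0.004,0]], "spin": [0,0,0,0]}}

```text
time: 7.05
tool_pos: [0.5588, -0.1872, 0.1448]
ee_rot: [-3.075, -0.006, 0.17]
contact_force: [-0.2, 1.1, 0.9]
opening: 0.0363
```

```bash
python3 - <<'E'
from h import *
to([.5538,-.1856,.1428],.168); snap('wrist','w8')
E
```

```text
pos [ 0.5588 -0.1872  0.1448] rpy [-3.0745 -0.0058  0.1698] F [-0.2  1.1  0.9] open 0.0363 t 7.05
tool delta [-0.0047 -0.0023  0.0021] spin 0.10
```

View pics/w8.png

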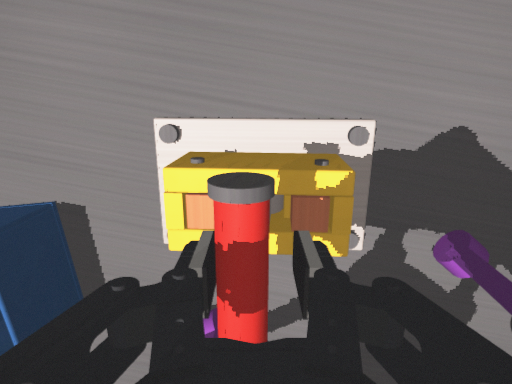

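Both shoes now show against the outer ends of their grooves (left copper at columns 184–213, right at 291–331), with the shank clear of them at 255–285. Next I'll regrip deeper and lift.

Call:
{"name": "move_arm", "arguments": {"jaw": [0.15,1,1,1,1], "travel": [[-0.004,-0.002,0.004],[0,0,0],[0,0,0],[0,0,0],[0,0,0]], "spin": [0,0,0,0,0], "force": 100}}

```text
time: 7.72
tool_pos: [0.5535, -0.1853, 0.14]
ee_rot: [-3.075, -0.004, 0.171]
contact_force: [-0.0, -0.3, 0.7]
opening: 0.0216
```

```bash
python3 - <<'E'
from h import *
to([.5538,-.1856,.1428],.168); snap('wrist','w9')
E
```

```text
pos [ 0.5535 -0.1853  0.14  ] rpy [-3.0754 -0.0045  0.1713] F [-0.  -0.3  0.7] open 0.0216 t 7.72
tool delta [ 0.0002  0.0002 -0.0028] spin 0.19
```

View pics/w9.png

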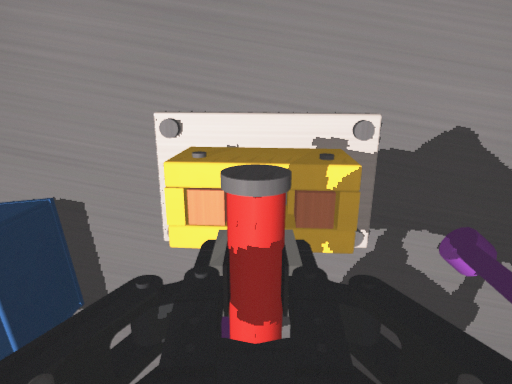

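Bar gripped, centred at about column 256. I'll lift in small rows.

Call:
{"name": "move_arm", "arguments": {"jaw": [1,1,1], "travel": [[0,-0.0005,-0.01],[0,-0.001,-0.015],[0,-0.001,-0.015]], "spin": [0,0,0]}}

```text
time: 8.15
tool_pos: [0.5512, -0.1836, 0.1776]
ee_rot: [-3.07, 0.0, 0.171]
contact_force: [0.4, 1.0, -8.0]
opening: 0.0217
```

Call:
{"name": "move_arm", "arguments": {"jaw": [1,1,1,1,1], "travel": [[0,-0.002,-0.025],[0,-0.002,-0.03],[0,-0.002,-0.03],[0,-0.002,-0.03],[0,0,0]], "spin": [0,0,0,0,0]}}

```text
time: 8.78
tool_pos: [0.5494, -0.1839, 0.3005]
ee_rot: [-3.072, 0.002, 0.171]
contact_force: [0.3, -0.3, -7.7]
opening: 0.0214
```

```bash
python3 - <<'E'
from h import *
to([.551,.206,.29],.204); snap('wrist','w10'); snap('scene','s10'); print(read_state()['joints'].round(2))
E
```

```text
pos [ 0.5494 -0.1839  0.3005] rpy [-3.0718e+00  1.9000e-03  1.7130e-01] F [ 0.3 -0.3 -7.7] open 0.0214 t 8.78
tool delta [ 0.068  -0.3822  0.0371] spin -1.87
[-0.43  0.19  1.65  0.06  1.35  0.96]
```

View pics/w10.png

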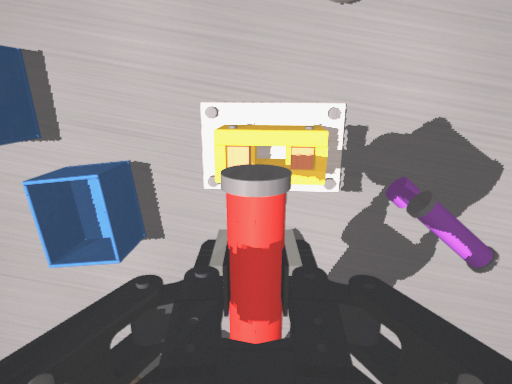

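View pics/s10.png

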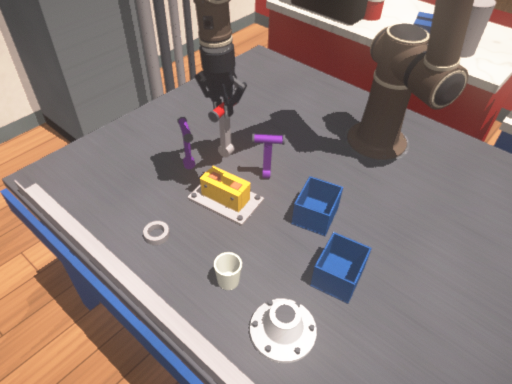

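The pin is out and hangs roughly upright, with its foot clear at about (228,149) in the scene view. The purple decoys stand untouched. I'll carry it to the bin.

Call:
{"name": "move_arm", "arguments": {"jaw": [1,1,1,1,1], "travel": [[0.004,-0.02,0.002],[0.007,-0.04,0.003],[0.007,-0.04,0.003],[0.007,-0.04,0.003],[0.007,-0.04,0.003]], "spin": [-1.9,0,0,0,0]}}

```text
time: 9.5
tool_pos: [0.5352, 0.0081, 0.285]
ee_rot: [-3.056, 0.024, 0.204]
contact_force: [0.9, 0.0, -7.8]
opening: 0.022
```

Call:
{"name": "move_arm", "arguments": {"jaw": [1,1,1,1,1], "travel": [[0.007,-0.04,0.003],[0.007,-0.04,0.003],[0.007,-0.04,0.003],[0.007,-0.04,0.003],[0,0,0]], "spin": [0,0,0,0,0]}}

```text
time: 10.12
tool_pos: [0.5189, 0.1834, 0.2756]
ee_rot: [-3.05, 0.044, 0.216]
contact_force: [-0.0, -1.1, -6.7]
opening: 0.0214
```

```bash
python3 - <<'E'
from h import *
to([.548,.221,.29],.204)
E
```

```text
pos [0.5189 0.1834 0.2756] rpy [-3.0502  0.044   0.2157] F [-0.  -1.1 -6.7] open 0.0214 t 10.12
tool delta [ 0.0358 -0.0319 -0.0132] spin 0.67
```

Call:
{"name": "move_arm", "arguments": {"jaw": [1,1,1], "travel": [[0.025,-0.022,-0.004],[0.01,-0.01,0],[0,0,0]], "spin": [0.7,0,0]}}

```text
time: 10.5
tool_pos: [0.5423, 0.2221, 0.2752]
ee_rot: [-3.053, 0.058, 0.207]
contact_force: [-0.1, -0.2, -7.6]
opening: 0.0214
```

```bash
python3 - <<'E'
from h import *
to([.548,.221,.29],.204); snap('top','t11'); snap('scene','s11'); snap('wrist','w11')
for f,b in (('t11',(90,130,230,280)),('s11',(260,100,400,320))):
    c=cv2.imread(f'pics/{f}.png')[b[1]:b[3],b[0]:b[2]]; cv2.imwrite(f'pics/{f}z.png',cv2.resize(c,None,fx=3.5 if f=='t11' else 2.7,fy=3.5 if f=='t11' else 2.7,interpolation=cv2.INTER_CUBIC))
E
```

```text
pos [0.5423 0.2221 0.2752] rpy [-3.0534  0.0575  0.2073] F [-0.1 -0.2 -7.6] open 0.0214 t 10.5
tool delta [ 0.0045  0.0009 -0.0152] spin 0.19
```

View pics/t11z.png

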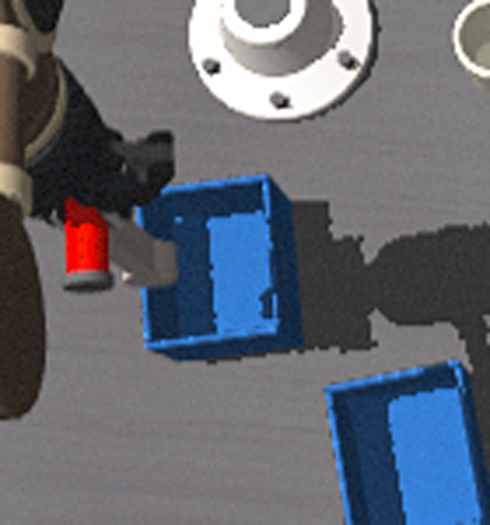

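View pics/s11z.png

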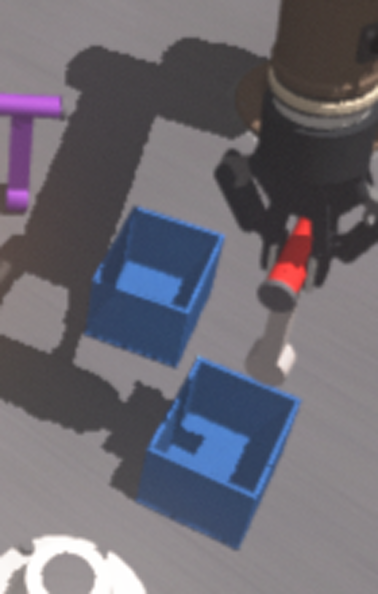

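View pics/w11.png

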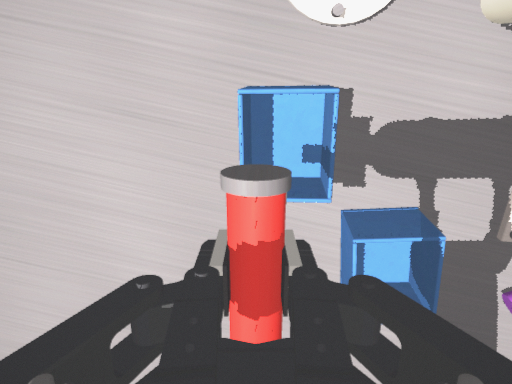

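```bash
python3 - <<'E'
from h import *
t=json.load(open('pics/t11.json'));s=json.load(open('pics/s11.json'))
print(tri(t,(133.4,204.9),s,(360,234.4)))
print('bin centre floor proj', proj(t,[.551,.206,.005]),proj(s,[.551,.206,.085]))
c=cv2.imread('pics/t11.png'); m=red(c);r=cv2.minAreaRect(big(m)[0]);print(r[0], onz(t,r[0],.295))
print(proj(t,[[.548,.221,.148],[.548,.221,.166]]),proj(s,[[.548,.221,.166]]))
E
```

```text
(array([0.53321279, 0.22186484, 0.16282669]), np.float64(0.003570401627578783))
bin centre floor proj [[156.78479169 209.78459815]] [[342.90405029 255.70376962]]
(114.0, 197.0) [0.52589479 0.21797608 0.295     ]
[[135.82762193 200.35059968]
 [133.54823247 198.86932995]] [[355.61974764 237.13948364]]
```

```bash
python3 - <<'E'
from h import *
s=read_state()
to(s['tool_pos']+[.016,-.003,0],.204);to(s['tool_pos']+[0,0,-.1])
E
```

```text
pos [0.5423 0.2211 0.2759] rpy [-3.0536  0.0566  0.2056] F [ 0.4 -0.6 -6.7] open 0.021 t 10.65
tool delta [ 0.015   0.0061 -0.0014] spin 0.09
pos [0.5423 0.2211 0.2759] rpy [-3.0536  0.0566  0.2056] F [ 0.4 -0.6 -6.7] open 0.021 t 10.65
tool delta [0.0057 0.0088 0.0995]
```

Call:
{"name": "move_arm", "arguments": {"jaw": [1,1,1,1,1], "travel": [[0.015,0.006,0],[0.003,0.003,0.025],[0.0015,0.002,0.025],[0.001,0.002,0.015],[0,0,0]], "spin": [0,0,0,0,0]}}

```text
time: 11.28
tool_pos: [0.5656, 0.2131, 0.2084]
ee_rot: [-3.056, 0.051, 0.201]
contact_force: [0.2, 0.1, -7.2]
opening: 0.0215
```

```bash
python3 - <<'E'
from h import *
to([.558,.218,.2]); snap('top','t12'); snap('scene','s12')
for f,b in (('t12',(90,130,230,280)),('s12',(260,100,400,320))):
    c=cv2.imread(f'pics/{f}.png')[b[1]:b[3],b[0]:b[2]]; cv2.imwrite(f'pics/{f}z.png',cv2.resize(c,None,fx=3.5 if f=='t12' else 2.7,fy=3.5 if f=='t12' else 2.7,interpolation=cv2.INTER_CUBIC))
E
```

```text
pos [0.5656 0.2131 0.2084] rpy [-3.0559  0.0509  0.2013] F [ 0.2  0.1 -7.2] open 0.0215 t 11.28
tool delta [-0.006  -0.0056  0.0092]
```

View pics/t12z.png

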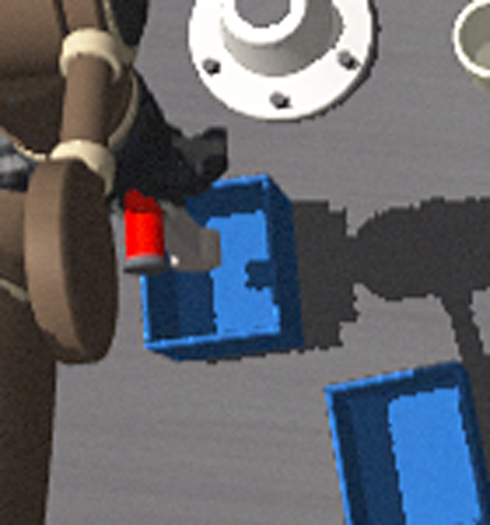

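View pics/s12z.png

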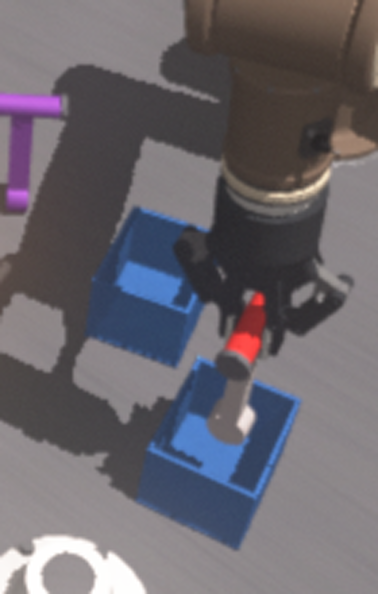

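The foot is entering the bin mouth, well clear of all four walls: (200,245) in the top zoom and (232,425) in the scene zoom. I'll go on down.

Call:
{"name": "move_arm", "arguments": {"jaw": [1,1,1,1], "travel": [[-0.002,0,0.02],[0,0.001,0.02],[0,0.001,0.012],[0,0,0]], "spin": [0,0,0,0]}}

```text
time: 11.88
tool_pos: [0.5669, 0.2166, 0.1639]
ee_rot: [-3.055, 0.035, 0.202]
contact_force: [-0.6, 0.0, -6.7]
opening: 0.0216
```

Call:
{"name": "move_arm", "arguments": {"jaw": [1,1,1], "travel": [[0,0,0.006],[0,0,0.005],[0,0,0]], "spin": [0,0,0]}}

```text
time: 12.25
tool_pos: [0.5682, 0.218, 0.1548]
ee_rot: [-3.054, 0.03, 0.202]
contact_force: [-1.1, -0.9, -7.4]
opening: 0.0215
```

Call:
{"name": "move_arm", "arguments": {"jaw": [1,1,1], "travel": [[-0.003,0,0.009],[0,0.001,0.009],[0,0,0]], "spin": [0,0,0]}}

```text
time: 12.62
tool_pos: [0.5642, 0.2179, 0.1358]
ee_rot: [-3.054, 0.031, 0.202]
contact_force: [-0.7, -0.2, -7.3]
opening: 0.0214
```

Call:
{"name": "move_arm", "arguments": {"jaw": [1,1], "travel": [[0,0,0.006],[0,0,0.004]], "spin": [0,0]}}

```text
time: 12.88
tool_pos: [0.5687, 0.2198, 0.1328]
ee_rot: [-3.054, 0.021, 0.202]
contact_force: [-1.8, -2.0, 10.3]
opening: 0.0213
```

```bash
python3 - <<'E'
from h import *
to([.558,.218,.133]); snap('top','t13'); snap('scene','s13')
for f,b in (('t13',(90,130,230,280)),('s13',(260,100,400,320))):
    c=cv2.imread(f'pics/{f}.png')[b[1]:b[3],b[0]:b[2]]; cv2.imwrite(f'pics/{f}z.png',cv2.resize(c,None,fx=3.5 if f=='t13' else 2.7,fy=3.5 if f=='t13' else 2.7,interpolation=cv2.INTER_CUBIC))
E
```

```text
pos [0.5687 0.2198 0.1328] rpy [-3.0536  0.0206  0.2017] F [-1.8 -2.  10.3] open 0.0213 t 12.88
tool delta [-0.0109 -0.0004  0.0001]
```

View pics/t13z.png

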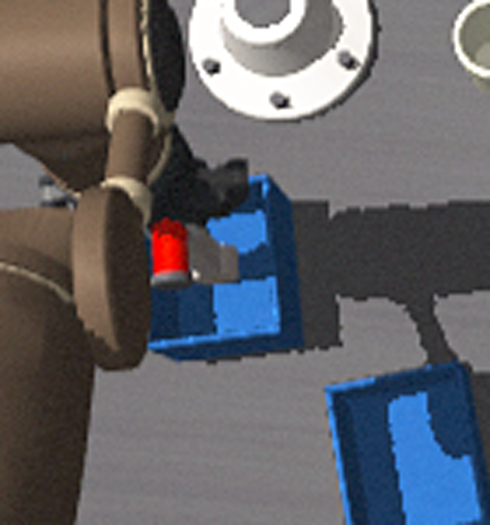

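View pics/s13z.png

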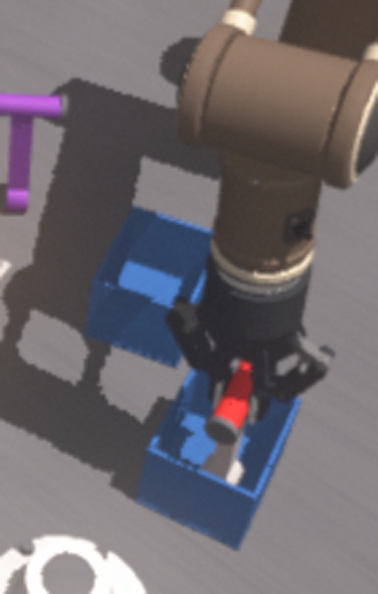

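The foot is on the floor: vertical force swung from −7.3 to +10.3 N, and TCP z is 0.133. I'll loosen the jaws slightly and guide the handle over to lean gently on the bin's +y wall.

Call:
{"name": "move_arm", "arguments": {"jaw": [0.7,0.5,0.35,0.2], "travel": [[0,0,0],[0,0,0],[0,0,0],[0,0,0]], "spin": [0,0,0,0], "force": 30}}

```text
time: 13.48
tool_pos: [0.5714, 0.2206, 0.1354]
ee_rot: [-3.053, 0.014, 0.201]
contact_force: [-0.0, 0.8, 0.2]
opening: 0.0342
```

Call:
{"name": "move_arm", "arguments": {"jaw": [0.15,0.15,0.15], "travel": [[0,-0.012,0],[0,-0.012,0],[0,-0.012,0]], "spin": [0,0,0]}}

```text
time: 13.85
tool_pos: [0.5651, 0.2585, 0.1403]
ee_rot: [-3.051, 0.011, 0.199]
contact_force: [0.9, 1.0, -0.6]
opening: 0.0362
```

```bash
python3 - <<'E'
from h import *
to([.558,.218,.133]); snap('top','t14'); snap('scene','s14');snap('wrist','w14')
a=cv2.resize(cv2.imread('pics/s14.png')[180:320,260:400],None,fx=3,fy=3,interpolation=cv2.INTER_CUBIC)
b=cv2.resize(cv2.imread('pics/t14.png')[150:270,90:210],None,fx=3,fy=3.5,interpolation=cv2.INTER_CUBIC)
cv2.imwrite('pics/z14.png',np.hstack([a,b]))
E
```

```text
pos [0.5651 0.2585 0.1403] rpy [-3.051   0.0113  0.1995] F [ 0.9  1.  -0.6] open 0.0362 t 13.85
tool delta [-0.0149  0.0388  0.0039]
```

View pics/z14.png

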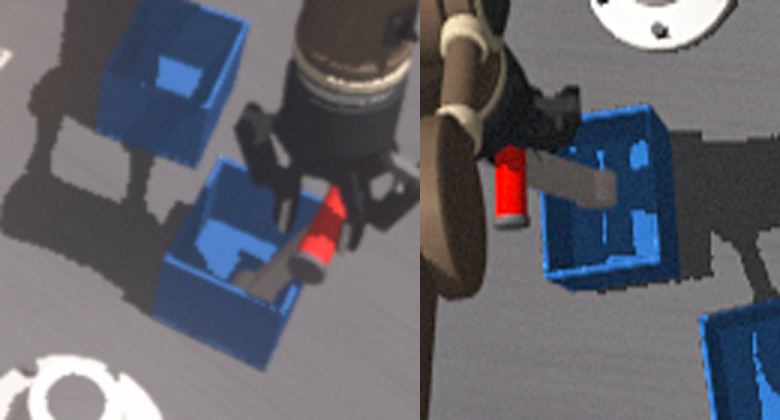

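View pics/w14.png

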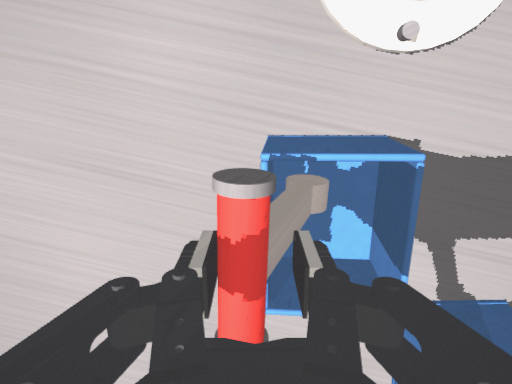

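The shank crosses the +y rim with the handle outside it, and no force is felt, so it appears to be resting on the rim. I'll open and back off.

Call:
{"name": "move_arm", "arguments": {"jaw": [-0.2,-0.6,-1,-1], "travel": [[0,0,0],[0,0,0],[0,0,0],[0,0,0]], "spin": [0,0,0,0]}}

```text
time: 14.5
tool_pos: [0.5651, 0.257, 0.1399]
ee_rot: [-3.053, 0.012, 0.201]
contact_force: [0.5, -0.1, 0.3]
opening: 0.085
```

Call:
{"name": "move_arm", "arguments": {"jaw": [-1,-1,-1,-1], "travel": [[0,-0.001,-0.015],[0,-0.003,-0.03],[0,-0.003,-0.04],[0,0,-0.05]], "spin": [0,0,0,0]}}

```text
time: 15.0
tool_pos: [0.5651, 0.2509, 0.2757]
ee_rot: [-3.055, 0.022, 0.2]
contact_force: [0.3, 0.6, -0.7]
opening: 0.0854
```

Call:
{"name": "move_arm", "arguments": {"jaw": [-1,-1,-1,-1], "travel": [[-0.05,0,-0.02],[-0.05,0,0],[-0.05,0,0],[0,0,0]], "spin": [0,0,0,0]}}

```text
time: 15.5
tool_pos: [0.42, 0.2194, 0.3098]
ee_rot: [-3.052, 0.002, 0.199]
contact_force: [0.1, 0.0, 0.1]
opening: 0.0855
```

```bash
python3 - <<'E'
from h import *
to([.558,.218,.133]); snap('top','t15'); snap('scene','s15')
a=cv2.resize(cv2.imread('pics/s15.png')[180:320,260:400],None,fx=3,fy=3,interpolation=cv2.INTER_CUBIC)
b=cv2.resize(cv2.imread('pics/t15.png')[150:270,90:210],None,fx=3,fy=3.5,interpolation=cv2.INTER_CUBIC)
cv2.imwrite('pics/z15.png',np.hstack([a,b]))
for n in('top','scene'):
    d=cv2.absdiff(cv2.imread(f'pics/{n}0.png'),cv2.imread(f'pics/{n[0]}15.png'));
E
```

```text
pos [0.42   0.2194 0.3098] rpy [-3.0522e+00  2.1000e-03  1.9860e-01] F [0.1 0.  0.1] open 0.0855 t 15.5
tool delta [0.1354 0.0442 0.1733]
```

View pics/z15.png

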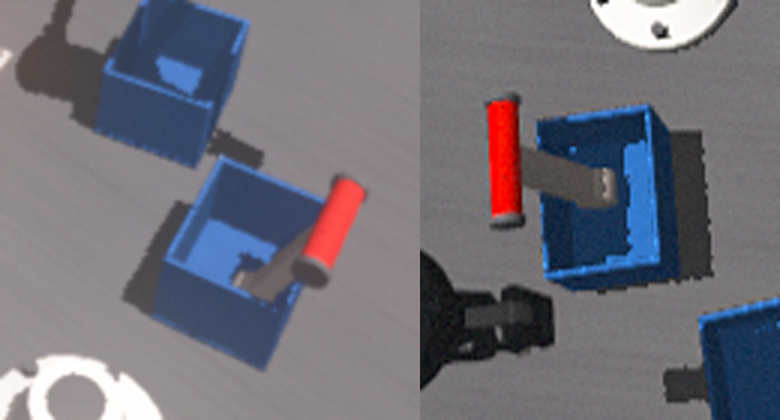

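View pics/t15.png

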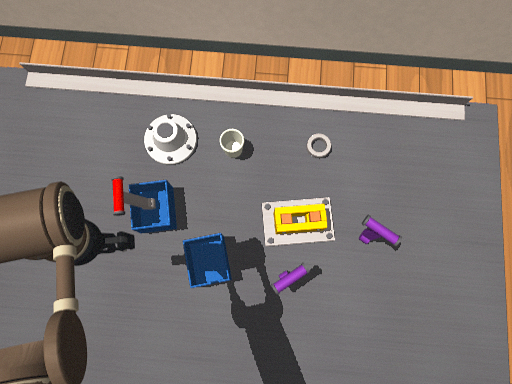

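Call:
{"name": "move_arm", "arguments": {"jaw": [-1,-1,-1,-1], "travel": [[0,0,0],[0,0,0],[0,0,0],[0,0,0]], "spin": [0,0,0,0]}}

```text
time: 16.1
tool_pos: [0.4271, 0.2208, 0.3111]
ee_rot: [-3.052, -0.003, 0.197]
contact_force: [0.5, -1.1, 1.4]
opening: 0.0854
```

```bash
python3 - <<'E'
from h import *
C={}
for n in('top','scene'):
    c=snap(n,n[0]+'16'); o=cv2.imread(f'pics/{n[0]}15.png')
    m=red(c['pixels'])
    if n=='scene': m[:210]=0; m[:,:300]=0
    else: m[:,200:]=0
    m2=red(o)
    if n=='scene': m2[:210]=0; m2[:,:300]=0
    else: m2[:,200:]=0
    r=cv2.minAreaRect(big(m)[0]);print(n,r[0],cv2.minAreaRect(big(m2)[0])[0]); C[n]=(c,r[0])
print('handle',tri(*C['top'],*C['scene']))
# foot end face: top zoom (606,190)->, scene zoom (243,283)
print('foot',tri(C['top'][0],(90+(600-420)/3,150+188/3.5),C['scene'][0],(260+250/3,180+280/3)))
o=cv2.imread('pics/top0.png'); n=C['top'][0]['pixels']
for nm,(x0,y0,x1,y1) in dict(hub=(140,108,202,165),cup=(218,125,247,160),ring=(303,130,335,160)).items():
    a=o[y0:y1,x0:x1].astype(int).min(2)>120;b=n[y0:y1,x0:x1].astype(int).min(2)>120
    print(nm,np.argwhere(a).mean(0).round(2),np.argwhere(b).mean(0).round(2))
E
```

```text
top (118.0, 195.0) (118.0, 195.0)
scene (371.2883605957031, 253.1679229736328) (371.2776184082031, 253.16006469726562)
handle (array([0.55527718, 0.26549144, 0.15455545]), np.float64(0.004191261665350385))
foot (array([0.5601826 , 0.2204323 , 0.03550731]), np.float64(0.0047397438929048085))
hub [31.67 28.41] [30.61 29.8 ]
cup [15.58 14.9 ] [16.   13.05]
ring [14.35 15.57] [13.79 16.63]
```

The pin is static, leaning on the rim with its foot down (both triangulated heights read about 10 mm high, the same bias as at the start). The bystander centroids shifted by about 1–2 px, so I'll check whether that is lighting or real movement.

```bash
python3 - <<'E'
from h import *
o=cv2.imread('pics/top0.png',0); n=cv2.imread('pics/t16.png',0)
for nm,(x0,y0,x1,y1) in dict(hub=(140,108,202,165),cup=(214,122,252,164),ring=(300,128,338,163),bed=(258,195,340,248),purple1=(268,258,326,298)).items():
    t=o[y0:y1,x0:x1]; r=cv2.matchTemplate(n[y0-8:y1+8,x0-8:x1+8],t,cv2.TM_CCOEFF_NORMED); _,v,_,l=cv2.minMaxLoc(r); print(nm,v,l[0]-8,l[1]-8)
p=np.hstack([cv2.resize(cv2.imread(f'pics/{f}.png')[100:170,135:345],None,fx=3,fy=3) for f in('top0',)]);q=cv2.resize(cv2.imread('pics/t16.png')[100:170,135:345],None,fx=3,fy=3)
cv2.imwrite('pics/z16.png',np.vstack([p,q]))
E
```

```text
hub 0.9991937279701233 0 0
cup 0.9981792569160461 0 0
ring 0.9978556036949158 0 0
bed 0.7226662635803223 0 0
purple1 0.8472414016723633 0 0
```

View pics/z16.png

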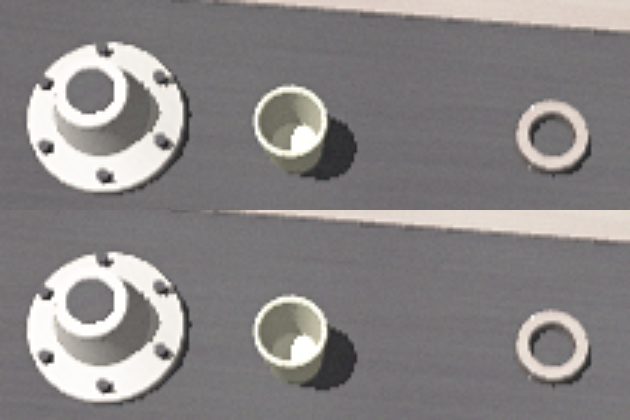

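The hub, cup and ring match their starting pictures with zero shift, so the earlier centroid difference came from the brightness threshold. Handing in.

```bash
python3 -c "
from station import hand_in
print(hand_in())"
```

```text
the job is handed in; nothing more can be done
None
```

I freed the seized pin and left it leaning in the leftmost blue bin. The job was handed in at about 16 s of the 50 s allowed.

- **Rocking:** My first try, with the handle gripped firmly, tilted the tool instead of turning the bar. I loosened the jaws and pushed the pin about 45–50 mm at the handle to the bed's −y side, then to +y. Afterwards the wrist camera showed both shoes at the outer ends of their grooves. The highest wrist force I read was about 49 N.
- **Placing:** I pulled the pin straight up, carried it over and lowered it until the vertical force swung from −7 to +10 N, which showed the foot was on the bin floor. I then eased the jaws and tipped it over to rest on the bin's +y rim before letting go.
- **Last checks:** The pin did not move between two pictures about 0.6 s apart. It leans about 0.4 rad, with the gripper open and well clear. The hub, cup and ring match their starting pictures with zero pixel shift.
- **Disagreements:** The camera heights of the foot and handle read about 10 mm too high, the same bias as at the start, so the force reading is my main evidence that the foot is down. A first bystander check by brightness showed 1–2 px shifts, which the picture matching did not confirm. The tool also ended tilted about 0.09 rad, which did no harm.

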